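# Seat the plaster mould in the tile press carriage and run it in under the press

## Task

Set up the bench tile press for the next run: draw the empty carriage back to the loading station, then slide the plaster mould off the loading shelf into the carriage's pocket, stepped end towards you, until it is fully home against the spring jaw and flat on the pocket floor. Then push the carriage by its black handle all the way in under the press, past its detent to the stop, and let go. Plaster chips, so never lean hard on the mould (stay below about 40 N), and leave the other things on the table where they are.

Things in the scene. Friction and masses are not known exactly. Their poses are not given: they have to be found in the camera images.
- tile_press: Green bench tile press, fixed; place and yaw vary. Origin on the table (z = 0) below the pocket's centre with the carriage at the loading station. Axes: x from the loading shelf across the pocket, away from the robot; y left (the press head is to the right, -y); z up. The words 'near' and 'far' go along its x.
- shelf (a point): middle (along x) of the steel loading shelf's flat top, 46 mm above the table, axes as the press. The plate reaches 78 mm either way in x, 75 mm right and 100 mm left of this point. Then come a 2 mm gap and the carriage.
- fence (a point): fence on the shelf's right edge, parallel to the press x: this point is the middle of its inner (left) face, at its top, 16 mm above the shelf. A mould flush against it is square and in line with the pocket: its centre is 52 mm left of this face, within 0.5 mm of the pocket's middle line. Pushed near the end that is still off the fence an askew mould turns flush; pushed at its middle it wedges.
- plaster_mould: Off-white plaster block, round scalloped relief on top, 116 (x) x 104 (y) x 30 mm, 0.35 to 0.65 kg, too wide to grip. Origin: centre of the underside. Step along its -x end: from x = -58 to -30 the top is only 18 mm up; an upright shoulder at x = -30 rises to 30. Starts flat on the shelf, step towards the robot, left of the fence, up to 0.2 rad askew. Chips above 40 N.
- pocket (a point): centre of the pocket's floor in the carriage, 34 mm above the table, 12 mm below the shelf; moves with the carriage, axes as the press. The mould's origin lies here when seated. Side cheeks: inner faces 53 mm left and right (1 mm play each), 20 mm high above the floor; the right one carries on the fence's line, the left one is flared outwards at the shelf end.
- near_wall (a point): middle of the top inner edge of the pocket's near wall, 58 mm before the pocket's centre, 11 mm above its floor (1 mm below the shelf); the wall is 8 mm thick. Pushed over it, the mould tips nose down onto the floor while its step end still lies on this wall; pushed 2 to 6 mm against the jaw and then pressed down at the step, it drops in behind the wall.
- jaw_face (a point): face of the sprung jaw at the pocket's far end, 12 mm above the floor, 60 mm wide, sloped back above 13 mm. Free, it stands 55 mm past the pocket's centre, 3 mm into the mould's place; it yields 8 mm: 5 N to start, 7 N at 3 mm, 10 N at 8 mm. It presses a seated mould against the near wall, and while you push, against your fingers: draw them back before lifting, or they lift it out.
- carriage (a joint): travel of the carriage in m: 0 = stop at the loading station, pocket in line with the shelf; grows to the right (-y of the press); 0.180 = stop under the press. Starts between 0.025 and 0.085, empty. A sprung ball at either station: 15 to 18 N to push past it within 15 mm of the stop, then it snaps on to the stop and is held there; about 2 N in between.
- carriage_handle (a point): upright black handle of the carriage, a round post 28 mm across and 54 mm high (z = 34 to 88 mm), 166 mm left of the pocket's centre on a flat bar, free on both sides (pocket's left cheek ends 65 mm from the centre); this point is on its axis at z = 80 mm and moves with the carriage.
- press_head (a point): centre of the underside of the raised platen, 74 mm above the table (a seated mould's top is at 64). The press head round it: columns 91 mm before and after it in x, crosshead and handwheel (116 mm across) up to z = 278 mm; all of it within 60 mm of this point in y. Keep the hand clear.
- slip_pot: small blue-grey glazed pot, 69 mm high, behind the clay board; a bystander, leave it alone (origin at the centre of its underside)
- stamp: small wooden stamp with knob, 52 mm high, behind the clay board; a bystander, leave it alone (origin at the centre of its underside)
- clay_disc: grey scalloped clay disc, 127 mm across, behind the clay board; a bystander, leave it alone (origin at the centre of its underside)
- wood_rib: flat wooden rib, 104 mm long, on the near right of the table; a bystander, leave it alone (origin at the centre of its underside)

How it is judged:
On the way, in this order (a step that is already met when the one before it is completed fails the run):
1. the mould sits flat, square and fully home in the pocket, with the carriage still at the loading station (z of plaster_mould in the frame of pocket between -0.003 and 0.002 m and horizontal distance between plaster_mould and pocket below 0.004 m and angle between plaster_mould's own z axis and vertical below 0.025 rad and angle between the x axis of plaster_mould and the x axis of pocket, either way round below 0.035 rad and value of joint carriage below 0.015 m), for 0.2 s.
2. the carriage is at the stop of the press station, past its detent (value of joint carriage above 0.177 m), for 0.2 s.
At the end, for the whole second after the job is handed in: The carriage is past its detent at the press station (joint over 0.177 m) with the mould at rest in its pocket: underside within 2 mm of the floor, centre within 4 mm of the pocket's centre, tilted less than 0.025 rad, square to the pocket within 0.035 rad (z of plaster_mould in the frame of pocket between -0.003 and 0.002 m and horizontal distance between plaster_mould and pocket below 0.004 m and angle between plaster_mould's own z axis and vertical below 0.025 rad and angle between the x axis of plaster_mould and the x axis of pocket, either way round below 0.035 rad and value of joint carriage above 0.177 m and linear speed of plaster_mould below 0.01 m/s); the robot touches nothing.
It fails at once if the mould is pushed or pressed with more than 45 N (contact force between the arm and plaster_mould above 45 N).
It fails at once if the pot, the stamp, the clay disc or the wooden rib is moved by more than 30 mm (distance of any of slip_pot, stamp, clay_disc, wood_rib from where it was at the start of the episode above 0.03 m).
It also fails if it takes over 69 s, if anything falls off the work surface, if the arm or the gripper's body presses on something with over 40 N, if the wrist force passes 120 N, or if a joint passes its speed limit or range.

## Robot

A 6-joint arm with a two-finger parallel gripper is mounted at the origin on the work surface; the furniture and walls round the work are solid. World frame = base frame: x ahead of the robot, y to its left, z up, the work surface at z = 0. Lengths are in m, angles in rad, forces in N, time in s.
With the tool pointing down it reaches from about 0.325 to 0.9 m from the base axis. Payload 6.1 kg.
Tool frame: the origin (TCP) lies at the very end of the fingers, on their centre line; the grasp point (between the pads) lies manip.tcp_to_grasp behind it (manip.tcp_to_grasp is the distance from the TCP to the grasp point, in m); z points along the fingers, y is the line along which they close (so a half turn about z gives the same grasp; the last joint's range is limited). The gripper opens to 85 mm and grips with 20 to 120 N. Pads are 22 mm wide; open, the fingers measure 114 mm over their backs; the gripper's body (76 mm by 85 mm) begins 54 mm behind the grasp point. The pads swing forward as they close: fully open they stand 13 mm farther back than shut.
Start: joints at [-1.428, 0.22, 1.526, -0, 1.395, -0.126], TCP at [0.166, -0.603, 0.231] pointing down, gripper open.
Joint ranges: [-2.98, 2.98], [-0.91, 2.08], [0.09, 2.57], [-1.24, 4.39], [0.2, 2.65], [-2.68, 2.68]. Speed limits (rad/s): [2.57, 2.57, 3.01, 3.14, 3.14, 3.14].

## Interface

Orientations are given as a rotation vector (axis times angle).
In Python, from workcell import manip gives the robot as it stands. The module is installed in compiled form; this text tells all that it offers.
- The arm moves only by the tool drive_tool, never from a script. Its arguments are lists of equal length, an entry for each row: "offset": the shift along the world's x, y, z scaled (see below), a list of three; "twist": the turn about the world's z scaled (see below). A call has 1 to 12 rows; each row shifts and turns the commanded pose from where the row before left it; what a row does not reach is not made up. The controller multiplies each number of a shift by 1 m and each number of a turn by 90 degrees. A row lasts 1/8 s, in which the tool goes at most 62.5 mm and 10.7 degrees, less where a joint would pass 70% of its speed; a pose out of reach is approached as far as the arm can. A call with a number of a shift or a turn outside -1 to 1 is refused whole. A call with a gripper value outside its range is refused whole. "fingers" is the opening, from 0 (shut) to 1 (fully open), set as the call begins (left out, the last holds). The fingers move at their own pace and stop on an object; the grip force is fixed at half the most. Time passes only in rows, so rows that do not move let the fingers close. It gives the time, the measured TCP pose, the force, the opening and the grip force at its end, in the units of the state.
- manip.observe(): the state, without advancing time (a new reading comes with each control period).
- manip.read_camera(name): name is "side" or "top"; returns the picture (400x640x3 uint8, blue, green, red); there is no depth.
- manip.get_calibration(name): a dict with "mtx" (3x3 intrinsics, pixels), "k1" (the pictures are not rectified: a ray, as slopes to the right and down, at radius r is drawn at 1 + k1 r^2 times it, then the intrinsics apply), "xyz" and "orientation" of the camera in the world. Camera axes: x right, y down, z forward; pixel columns grow to the right and rows downward; lengths in m; the calibration is good to about 2 mm. A picture is of the moment at which its call begins. get_calibration takes no time and is no camera call.
- manip.job_done(): hands the job in; it is judged then, once.
The state is a dict: "t": time; "joints": joint angles; "qvel": joint speeds; "joint_torque": joint torques, N m; "ee_pos": TCP position; "ee_rot": TCP orientation; "force": force on the tool from outside, world axes, zero at the start; "moment": the same for the moment, N m; "opening": finger opening in m; "grasp_force": force on a finger pad.
Only numpy, scipy, OpenCV 4.12 (cv2) and the standard library are available. Lean on these libraries where they do the work, as an engineer would, in place of code of your own. Each camera call takes 0.05 s, during which the arm holds its last target. There are 200 camera calls.

## Working session

There is one attempt and no reset: what is moved stays moved. The work goes in short steps, Python scripts to look and compute and a tool call to move; the robot and the scene stay as the last step left them, time stands still between calls to the robot, and variables do not carry over. Pictures are saved under pics/ and viewed, at most 10 in all, crops included, and the job is handed in when it is done.

Besides the shell and the picture viewer there is one more tool, called by a JSON object that holds its "op" and its "data", one argument or row to a line. drive_tool: Moves the arm, as the interface text tells. Its arguments: {"type":"object","properties":{"offset":{"type":"array"},"twist":{"type":"array"},"fingers":{"type":"number"}},"required":["offset","twist"]}

```bash
mkdir -p pics; ls
cat > h.py <<'E'
import numpy as np, cv2
from scipy.spatial.transform import Rotation as R
from workcell import manip
def cam(n):
    c=manip.get_calibration(n);o=np.array(c['orientation'],float)
    M=R.from_rotvec(o).as_matrix() if o.size==3 else (o if o.shape==(3,3) else R.from_quat(o).as_matrix())
    return np.array(c['mtx']),c['k1'],np.array(c['xyz']),M
def ray(n,uv):
    K,k,p,M=cam(n); d=np.array([k*1.,0,0,0])
    q=cv2.undistortPoints(np.array(uv,float).reshape(-1,1,2),K,d).reshape(-1,2)
    return p,(M@np.c_[q,np.ones(len(q))].T).T
def plane(n,uv,z):
    p,d=ray(n,uv); return p+d*((z-p[2])/d[:,2])[:,None]
def proj(n,X):
    K,k,p,M=cam(n); c=(np.atleast_2d(X)-p)@M; s=c[:,:2]/c[:,2:]
    s=s*(1+k*(s**2).sum(1))[:,None]; return s@K[:2,:2].T+K[:2,2]
def tri(a,ua,b,ub):
    p,d=ray(a,ua);q,e=ray(b,ub);d=d[0];e=e[0]
    s=np.linalg.lstsq(np.c_[d,-e],q-p,rcond=None)[0]
    A=p+s[0]*d;B=q+s[1]*e; return (A+B)/2,np.linalg.norm(A-B)
E
python3 - <<'E'
from h import *
for n in('side','top'):
    print(n,manip.get_calibration(n)); cv2.imwrite(f'pics/{n}0.png',manip.read_camera(n))
print(manip.observe())
E
```

```text
pics
side {'mtx': array([[498.47772206,   0.        , 316.85598755],
       [  0.        , 498.47772206, 195.65200036],
       [  0.        ,   0.        ,   1.        ]]), 'k1': -0.02090456013806207, 'xyz': array([0.19900515, 0.80664464, 0.94413201]), 'orientation': array([-0.33409754,  2.73205003, -1.27089816])}
top {'mtx': array([[462.94797138,   0.        , 321.88047578],
       [  0.        , 462.94797138, 201.05018079],
       [  0.        ,   0.        ,   1.        ]]), 'k1': -0.016574551134112984, 'xyz': array([ 0.13717046, -0.13618773,  1.58335155]), 'orientation': array([-2.12445369,  2.12192356, -0.22270157])}
{'t': 0.1, 'joints': array([-1.42810168e+00,  2.21146721e-01,  1.52752774e+00,  1.86993059e-05,
        1.39471578e+00, -1.26095506e-01]), 'qvel': array([ 0.00119712, -0.00213418, -0.00188908, -0.00035315, -0.00077501,
        0.00036461]), 'joint_torque': array([ 1.24229595e-03, -4.98248470e+01, -3.90546298e+01, -2.89847685e-04,
        5.62098721e-03, -2.21320391e-05]), 'ee_pos': array([ 0.16590259, -0.60199524,  0.23029255]), 'ee_rot': array([-3.11148277e+00, -4.20698721e-01, -5.47500817e-06]), 'force': array([-0.26495535, -0.4181157 ,  0.29732513]), 'moment': array([-0.02671498, -0.05019439, -0.00805578]), 'grasp_force': 0.0, 'opening': 0.0850675478618185}
```

View pics/side0.png

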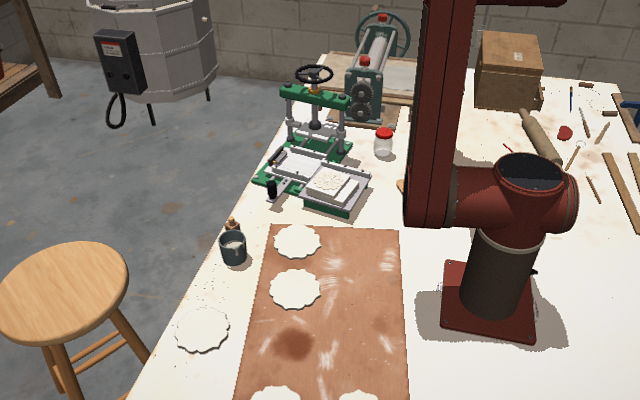

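View pics/top0.png

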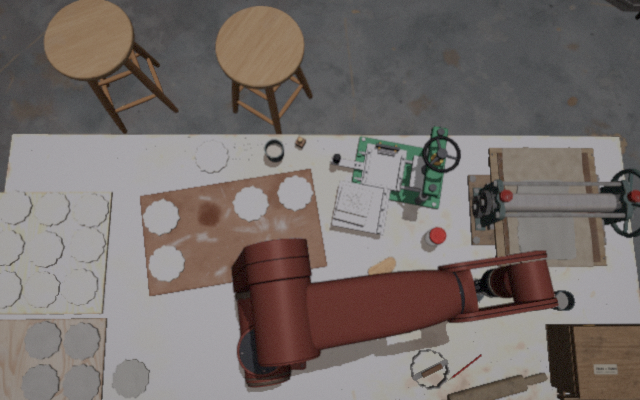

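The side view has the press at about (315,140), the mould at (330,183) and the black handle at (272,188). The top view has the handle at (337,159), the mould and shelf at (360,208), and the press head at (440,155). Next I'll look at enlarged crops.

Run:
```python
import cv2
a=cv2.imread('pics/top0.png')[120:250,320:460]; cv2.imwrite('pics/topc.png',cv2.resize(a,None,fx=4.6,fy=4.6,interpolation=cv2.INTER_CUBIC)[:600])
b=cv2.imread('pics/side0.png')[75:225,240:385]; cv2.imwrite('pics/sidec.png',cv2.resize(b,None,fx=4,fy=4,interpolation=cv2.INTER_CUBIC))
```

```text
(no output)
```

View pics/topc.png

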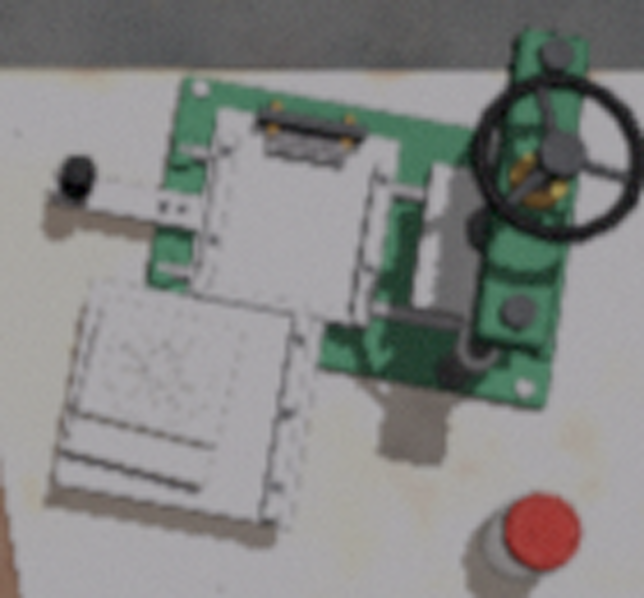

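View pics/sidec.png

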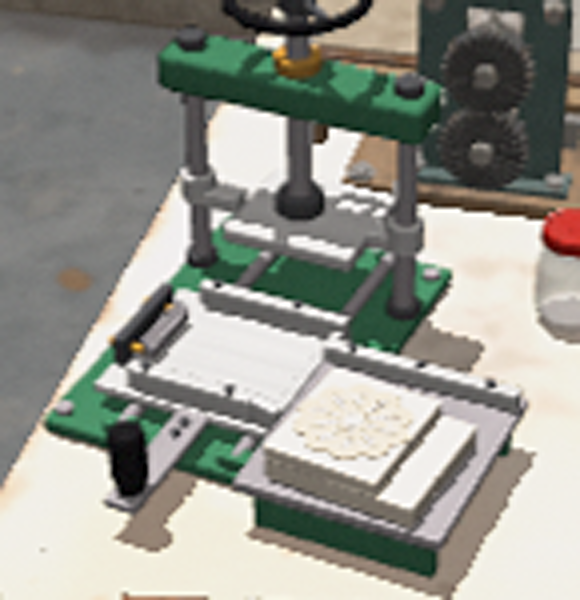

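The crops (top at 4.6x from (320,120), side at 4x from (240,75)) show the mould near the left of the shelf, slightly askew, with its shoulder running from (440,405) to (375,487) in the side crop. The fence is on the right and the handle top is at (125,428) side, (77,165) top.

```bash
cat > m.py <<'E'
from h import *
S=lambda x,y:(240+(x+.5)/4-.5,75+(y+.5)/4-.5)
T=lambda x,y:(320+(x+.5)/4.6-.5,120+(y+.5)/4.6-.5)
np.set_printoptions(precision=4,suppress=True)
def P(l,n,uv,z): print(l,n,plane(n,[uv],z)[0])
if __name__=='__main__':
    for l,s,t,z in [('shelf NL',(437,545),(50,490),.046),('shelf FL',(238,487),(93,280),.046),('shelf NR',(524,408),(270,525),.046),
      ('handle top',(125,428),(77,165),.088),('shoulder R',(440,405),(217,447),.076),('shoulder L',(377,487),(75,412),.076),('mould FL top',(265,447),(97,312),.076)]:
        P(l,'side',S(*s),z);P(l,'top',T(*t),z);print('   tri',tri('side',S(*s),'top',T(*t)))
    P('fence in far','side',S(327,347),.062);P('fence in near','side',S(520,405),.062)
    P('stepend R','side',S(476,430),.064);P('stepend L','side',S(414,508),.064)
    P('top fence far','top',T(298,318),.062);P('top fence near','top',T(268,520),.062)
    P('handle base','side',S(128,492),.034)
    P('cheekR top in','side',S(200,290),.054);P('cheekR top in near','side',S(345,333),.054)
E
python3 m.py
```

```text
shelf NL side [ 0.366  -0.1862  0.046 ]
shelf NL top [ 0.3585 -0.1836  0.046 ]
   tri (array([ 0.3618, -0.1834,  0.0482]), np.float64(0.007294713956596856))
shelf FL side [ 0.513 -0.213  0.046]
shelf FL top [ 0.516  -0.2161  0.046 ]
   tri (array([ 0.5153, -0.2164,  0.0432]), np.float64(0.002635680041011522))
shelf NR side [ 0.3336 -0.349   0.046 ]
shelf NR top [ 0.3331 -0.3435  0.046 ]
   tri (array([ 0.3327, -0.3429,  0.0507]), np.float64(0.00042866155382556353))
handle top side [ 0.5913 -0.2078  0.088 ]
handle top top [ 0.5921 -0.2029  0.088 ]
   tri (array([ 0.5901, -0.2028,  0.0923]), np.float64(0.0013578475667327243))
shoulder R side [ 0.3876 -0.2998  0.076 ]
shoulder R top [ 0.3855 -0.3027  0.076 ]
   tri (array([ 0.387 , -0.303 ,  0.0734]), np.float64(0.0021497220070361522))
shoulder L side [ 0.4112 -0.2011  0.076 ]
shoulder L top [ 0.4108 -0.2009  0.076 ]
   tri (array([ 0.411 , -0.2008,  0.0762]), np.float64(0.0004063543248184138))
mould FL top side [ 0.4959 -0.2247  0.076 ]
mould FL top top [ 0.4847 -0.2173  0.076 ]
   tri (array([ 0.4885, -0.2165,  0.0822]), np.float64(0.010212670768836415))
fence in far side [ 0.4866 -0.3672  0.062 ]
fence in near side [ 0.3346 -0.3312  0.062 ]
stepend R side [ 0.3598 -0.2927  0.064 ]
stepend L side [ 0.3851 -0.1995  0.064 ]
top fence far top [ 0.4838 -0.3656  0.062 ]
top fence near top [ 0.3346 -0.34    0.062 ]
handle base side [ 0.5913 -0.203   0.034 ]
cheekR top in side [ 0.6041 -0.428   0.054 ]
cheekR top in near side [ 0.4801 -0.3986  0.054 ]
```

```bash
cat > e.py <<'E'
from m import *
G={n:cv2.GaussianBlur(cv2.cvtColor(cv2.imread(f'pics/{n}0.png'),cv2.COLOR_BGR2GRAY),(0,0),.7).astype(np.float32) for n in('side','top')}
def edge(n,a,b,z,w=2.0,l=''):
    a,b=np.array(a),np.array(b);d=(b-a)/np.linalg.norm(b-a);m=np.array([-d[1],d[0]])
    s=np.linspace(.1,.9,40);o=np.arange(-w,w+.01,.1)
    c=a+s[:,None]*(b-a); g=c[:,None]+o[None,:,None]*m
    v=cv2.remap(G[n],g[...,0].astype(np.float32),g[...,1].astype(np.float32),cv2.INTER_CUBIC)
    gr=np.gradient(v,axis=1); mean=gr.mean(0); sg=np.sign(mean[np.abs(mean).argmax()])
    k=(gr*sg).argmax(1); p=c+o[k][:,None]*m
    f=cv2.fitLine(p.astype(np.float32),cv2.DIST_HUBER,0,.01,.01).ravel()
    res=np.median(np.abs((p-f[2:])@np.array([-f[1],f[0]])))
    q=[f[2:]+((e-f[2:])@f[:2])*f[:2] for e in(a,b)]
    W=plane(n,q,z); D=W[1]-W[0]; an=np.arctan2(D[1],D[0]); an=(an+np.pi/4)%(np.pi/2)-np.pi/4
    print(f'{l:14s}{n:5s} yaw {an:.3f} res {res:.2f} A {W[0][:2]} B {W[1][:2]} len {np.linalg.norm(D):.3f}'); return W
if __name__=='__main__':
    edge('side',S(238,487),S(437,545),.046,l='shelf left')
    edge('side',S(437,545),S(524,408),.046,l='shelf near')
    edge('top',T(50,490),T(270,525),.046,l='shelf near')
    edge('top',T(95,282),T(320,318),.046,l='shelf far')
    edge('side',S(329,347),S(520,405),.062,l='fence in')
    edge('top',T(298,318),T(268,520),.062,l='fence in')
    edge('top',T(190,78),T(470,125),.01,l='base far')
    edge('top',T(330,362),T(540,405),.01,l='base near')
    edge('side',S(155,375),S(270,410),.054,l='cheekL top')
    edge('top',T(378,175),T(355,320),.054,l='cheekR')
    edge('top',T(205,295),T(365,325),.045,l='nearwall')
    edge('side',S(440,405),S(377,487),.076,l='shoulder');edge('top',T(217,447),T(75,412),.076,l='shoulder')
    edge('side',S(476,430),S(414,508),.064,l='stepend')
    edge('top',T(200,490),T(60,453),.064,l='stepend')
    edge('side',S(265,450),S(375,487),.076,l='mould left top')
    edge('side',S(265,485),S(405,522),.046,l='mould left bot')
E
python3 e.py
```

```text
shelf left    side  yaw -0.199 res 0.21 A [ 0.5133 -0.2168] B [ 0.366  -0.1871] len 0.150
shelf near    side  yaw -0.185 res 0.18 A [ 0.3658 -0.1861] B [ 0.3352 -0.3501] len 0.167
shelf near    top   yaw -0.182 res 0.22 A [ 0.3645 -0.1847] B [ 0.3352 -0.344 ] len 0.162
shelf far     top   yaw -0.204 res 0.29 A [ 0.5161 -0.2179] B [ 0.482  -0.3831] len 0.169
fence in      side  yaw -0.177 res 0.19 A [ 0.485  -0.3657] B [ 0.3347 -0.3389] len 0.153
fence in      top   yaw -0.173 res 0.05 A [ 0.4848 -0.3594] B [ 0.3357 -0.3334] len 0.151
base far      top   yaw -0.183 res 0.24 A [ 0.6887 -0.295 ] B [ 0.6486 -0.511 ] len 0.220
base near     top   yaw -0.205 res 0.28 A [ 0.4558 -0.3955] B [ 0.4231 -0.5532] len 0.161
cheekL top    side  yaw -0.192 res 0.20 A [ 0.6048 -0.312 ] B [ 0.5111 -0.2939] len 0.095
cheekR        top   yaw -0.016 res 0.92 A [ 0.5953 -0.4175] B [ 0.4844 -0.4157] len 0.111
nearwall      top   yaw -0.226 res 0.25 A [ 0.5085 -0.3002] B [ 0.4816 -0.4176] len 0.120
shoulder      side  yaw -0.256 res 0.13 A [ 0.382 -0.295] B [ 0.4073 -0.198 ] len 0.100
shoulder      top   yaw -0.251 res 0.18 A [ 0.3804 -0.3013] B [ 0.4064 -0.1997] len 0.105
stepend       side  yaw -0.269 res 0.24 A [ 0.3603 -0.2932] B [ 0.3859 -0.2001] len 0.097
stepend       top   yaw -0.265 res 0.19 A [ 0.3602 -0.2923] B [ 0.3875 -0.1916] len 0.104
mould left topside  yaw -0.255 res 0.21 A [ 0.4952 -0.2247] B [ 0.4126 -0.2031] len 0.085
mould left botside  yaw -0.157 res 0.07 A [ 0.4945 -0.2122] B [ 0.3916 -0.1958] len 0.104
```

{"op": "drive_tool", "data": {
  "offset": [
    [0.017, 0.05, 0],
    [0.017, 0.05, 0],
    [0.017, 0.05, 0],
    [0.017, 0.05, 0],
    [0.017, 0.05, 0],
    [0.04, 0.034, 0],
    [0.04, 0.034, 0],
    [0.04, 0.034, 0],
    [0.04, 0.034, 0],
    [0.04, 0.034, 0],
    [0.05, -0.005, 0],
    [0.05, -0.005, 0]
  ],
  "twist": [0, 0, 0, 0, -0.0725, -0.0725, -0.0725, -0.0725, 0, 0, 0, 0],
  "fingers": 0.5
}}

```text
t: 1.6
ee_pos: [0.5525, -0.1917, 0.2311]
ee_rot: [3.128, -0.291, -0.0]
force: [0.5, -0.7, 0.2]
opening: 0.0426
grasp_force: 0.0
```

{"op": "drive_tool", "data": {
  "offset": [
    [0.0375, -0.0125, 0],
    [0, 0, -0.05],
    [0, 0, -0.05],
    [0, 0, -0.035],
    [0, 0, -0.025],
    [0, 0, -0.01],
    [0, 0, 0]
  ],
  "twist": [0, 0, 0, 0, 0, 0, 0],
  "fingers": 0.75
}}

```text
t: 2.48
ee_pos: [0.5881, -0.2049, 0.0608]
ee_rot: [-3.127, 0.293, 0.002]
force: [0.3, -0.3, 0.6]
opening: 0.0639
grasp_force: 0.0
```

Run:
```python
from h import *
s=manip.read_camera('side')
cv2.imwrite('pics/h1.png',cv2.resize(s[75:225,220:385],None,fx=4,fy=4,interpolation=cv2.INTER_CUBIC))
print(manip.observe()['ee_pos'])
```

```text
[ 0.58884622 -0.20523681  0.06192294]
```

View pics/h1.png

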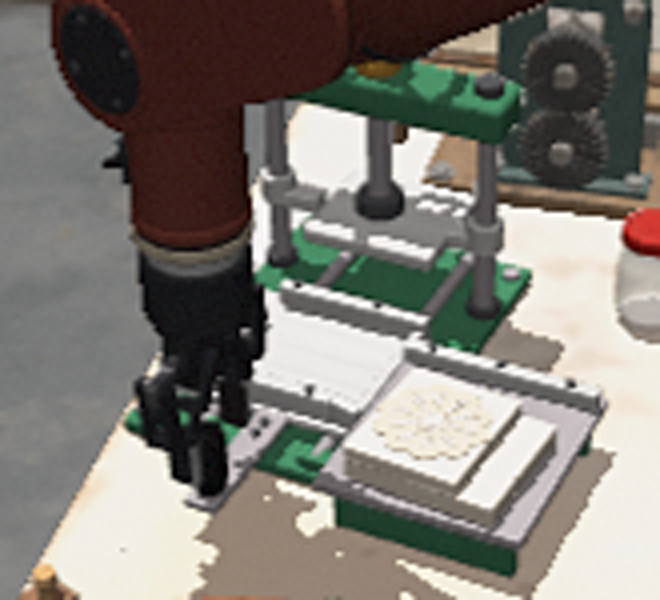

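The fingers straddle the handle at about (207,455) in the crop and nothing else has been touched. I'll narrow the fingers and draw the carriage left.

{"op": "drive_tool", "data": {
  "offset": [
    [0, 0, 0],
    [0, 0, 0],
    [0.0015, 0.008, 0],
    [0.0015, 0.008, 0],
    [0.0015, 0.008, 0],
    [0.0015, 0.008, 0]
  ],
  "twist": [0, 0, 0, 0, 0, 0],
  "fingers": 0.5
}}

```text
t: 3.28
ee_pos: [0.5948, -0.1725, 0.0616]
ee_rot: [3.128, -0.292, 0.001]
force: [-0.0, -2.3, 0.9]
opening: 0.0429
grasp_force: 0.9
```

{"op": "drive_tool", "data": {
  "offset": [
    [0.0007, 0.004, 0],
    [0.0007, 0.004, 0]
  ],
  "twist": [0, 0]
}}

```text
t: 3.52
ee_pos: [0.5955, -0.1679, 0.0613]
ee_rot: [3.122, -0.291, -0.0]
force: [-3.7, -20.5, -2.0]
opening: 0.043
grasp_force: 10.0
```

{"op": "drive_tool", "data": {
  "offset": [
    [0.0007, 0.004, 0],
    [0.0005, 0.003, 0]
  ],
  "twist": [0, 0]
}}

```text
t: 3.78
ee_pos: [0.597, -0.1602, 0.0613]
ee_rot: [3.125, -0.294, 0.001]
force: [0.4, -4.9, 0.2]
opening: 0.0428
grasp_force: 2.0
```

{"op": "drive_tool", "data": {
  "offset": [
    [0.0005, 0.003, 0],
    [0, 0, 0]
  ],
  "twist": [0, 0]
}}

```text
t: 4.03
ee_pos: [0.5976, -0.1553, 0.0613]
ee_rot: [3.127, -0.292, 0.0]
force: [-0.7, -4.7, 0.9]
opening: 0.0426
grasp_force: 2.3
```

{"op": "drive_tool", "data": {
  "offset": [
    [0.0004, 0.002, 0],
    [0, 0, 0]
  ],
  "twist": [0, 0]
}}

```text
t: 4.28
ee_pos: [0.5977, -0.1551, 0.0613]
ee_rot: [3.124, -0.292, -0.0]
force: [-1.0, -11.0, -1.7]
opening: 0.0428
grasp_force: 5.6
```

{"op": "drive_tool", "data": {
  "offset": [
    [0.0004, 0.002, 0],
    [0, 0, 0]
  ],
  "twist": [0, 0]
}}

```text
t: 4.53
ee_pos: [0.5977, -0.155, 0.0612]
ee_rot: [3.122, -0.292, -0.001]
force: [-3.6, -17.7, -1.6]
opening: 0.0425
grasp_force: 8.8
```

{"op": "drive_tool", "data": {
  "offset": [
    [-0.001, -0.006, 0],
    [0, -0.003, 0],
    [0, 0, 0.04],
    [0, 0, 0.04]
  ],
  "twist": [0, 0, 0, 0]
}}

```text
t: 5.03
ee_pos: [0.5967, -0.1588, 0.1413]
ee_rot: [-3.126, 0.292, 0.004]
force: [0.5, -0.1, 0.0]
opening: 0.043
grasp_force: 0.0
```

```bash
python3 -c "
from h import *
o=manip.observe();print(o['joints'],o['ee_pos'],o['force'])"
```

```text
[-3.88286881e-01  2.81054225e-01  1.62843990e+00  1.09812660e-03
  1.23476492e+00  1.36830251e+00] [ 0.59674647 -0.15880573  0.14125025] [ 0.48559992 -0.11340251  0.01085743]
```

{"op": "drive_tool", "data": {
  "offset": [
    [-0.0267, -0.0028, 0],
    [-0.0267, -0.0028, 0],
    [-0.0267, -0.0028, 0],
    [-0.0267, -0.0028, 0],
    [-0.0267, -0.0028, 0],
    [-0.0267, -0.0028, 0],
    [0, 0, 0],
    [0, 0, -0.02],
    [0, 0, -0.03],
    [0, 0, -0.03],
    [0, 0, -0.007],
    [0, 0, 0]
  ],
  "twist": [0.1111, 0.1111, 0.1111, 0.1111, 0.1111, 0.1111, 0.1111, 0.1111, 0.1111, 0, 0, 0]
}}

```text
t: 6.52
ee_pos: [0.4372, -0.1764, 0.0543]
ee_rot: [-2.418, -2.004, -0.0]
force: [-0.0, -0.3, 0.9]
opening: 0.0425
grasp_force: 0.0
```

Run:
```python
from h import *
s=manip.read_camera('side')
cv2.imwrite('pics/h2.png',cv2.resize(s[75:225,220:385],None,fx=4,fy=4,interpolation=cv2.INTER_CUBIC))
print(manip.observe()['ee_pos'])
```

```text
[ 0.43778642 -0.17687183  0.05510296]
```

View pics/h2.png

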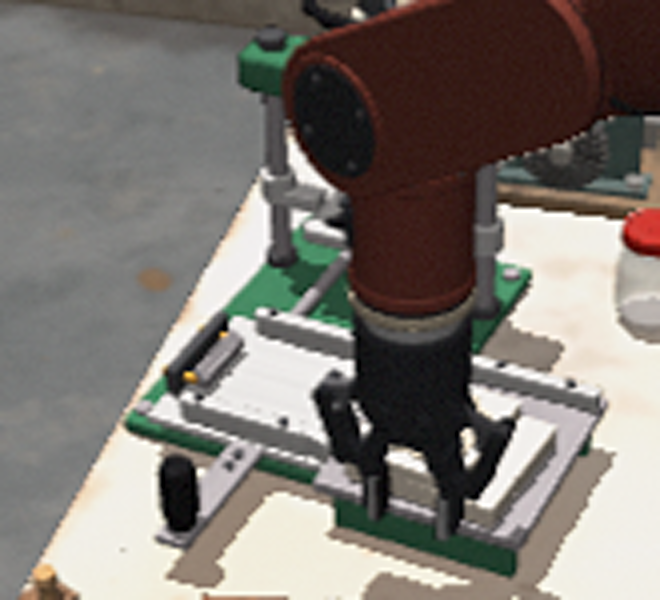

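The carriage is at the loading station, and the fingertips are at (377,515) and (445,535), just left of the mould. I'll push right towards the fence.

{"op": "drive_tool", "data": {
  "offset": [
    [-0.008, 0.0015, 0],
    [-0.0014, -0.0074, 0],
    [-0.0014, -0.0074, 0],
    [-0.0014, -0.0074, 0],
    [-0.0014, -0.0074, 0],
    [-0.0014, -0.0074, 0]
  ],
  "twist": [0, 0, 0, 0, 0, 0]
}}

```text
t: 7.32
ee_pos: [0.4222, -0.2128, 0.0543]
ee_rot: [-2.419, -2.004, -0.001]
force: [1.3, 4.3, 1.5]
opening: 0.0427
grasp_force: 1.8
```

{"op": "drive_tool", "data": {
  "offset": [
    [-0.001, -0.0049, 0],
    [-0.001, -0.0049, 0],
    [-0.0006, -0.003, 0]
  ],
  "twist": [0, 0, 0]
}}

```text
t: 7.7
ee_pos: [0.4196, -0.2254, 0.0543]
ee_rot: [-2.419, -2.004, -0.0]
force: [0.2, 2.9, 2.2]
opening: 0.0428
grasp_force: 1.9
```

{"op": "drive_tool", "data": {
  "offset": [
    [-0.0006, -0.003, 0],
    [-0.0006, -0.003, 0],
    [0, 0, 0]
  ],
  "twist": [0, 0, 0]
}}

```text
t: 8.07
ee_pos: [0.4183, -0.2316, 0.0543]
ee_rot: [2.419, 2.004, -0.001]
force: [-0.2, 0.5, 0.4]
opening: 0.0428
grasp_force: 0.6
```

{"op": "drive_tool", "data": {
  "offset": [
    [-0.0004, -0.002, 0],
    [0, 0, 0]
  ],
  "twist": [0, 0]
}}

```text
t: 8.32
ee_pos: [0.418, -0.2333, 0.0543]
ee_rot: [2.419, 2.004, -0.0]
force: [0.7, 1.4, 1.7]
opening: 0.0429
grasp_force: 1.3
```

{"op": "drive_tool", "data": {
  "offset": [
    [-0.0004, -0.002, 0],
    [0, 0, 0]
  ],
  "twist": [0, 0]
}}

```text
t: 8.57
ee_pos: [0.4178, -0.2341, 0.0543]
ee_rot: [-2.418, -2.003, -0.003]
force: [1.4, 8.5, 3.4]
opening: 0.0424
grasp_force: 4.2
```

{"op": "drive_tool", "data": {
  "offset": [
    [-0.0004, -0.002, 0],
    [0, 0, 0]
  ],
  "twist": [0, 0]
}}

```text
t: 8.82
ee_pos: [0.4178, -0.2342, 0.0543]
ee_rot: [-2.416, -2.002, -0.007]
force: [3.7, 16.6, 6.4]
opening: 0.0424
grasp_force: 8.4
```

{"op": "drive_tool", "data": {
  "offset": [
    [-0.0004, -0.002, 0],
    [0, 0, 0]
  ],
  "twist": [0, 0]
}}

```text
t: 9.07
ee_pos: [0.4178, -0.2342, 0.0543]
ee_rot: [-2.414, -2.0, -0.01]
force: [6.4, 23.9, 11.1]
opening: 0.0422
grasp_force: 12.7
```

{"op": "drive_tool", "data": {
  "offset": [
    [0.002, 0.01, 0],
    [0.002, 0.01, 0],
    [0, 0, 0.035],
    [0, 0, 0.035],
    [-0.0106, -0.0139, 0],
    [-0.0106, -0.0139, 0],
    [-0.0106, -0.0139, 0],
    [-0.0106, -0.0139, 0],
    [-0.0106, -0.0139, 0],
    [0, 0, 0],
    [0, 0, 0],
    [0, 0, 0]
  ],
  "twist": [0, 0, 0, -0.1111, -0.1111, -0.1111, -0.1111, -0.1111, -0.1111, -0.1111, -0.1111, -0.1111]
}}

```text
t: 10.58
ee_pos: [0.3675, -0.289, 0.1242]
ee_rot: [3.126, -0.303, -0.001]
force: [-0.8, 0.6, -0.3]
opening: 0.0428
grasp_force: 0.0
```

Run:
```python
from h import *
s=manip.read_camera('side');cv2.imwrite('pics/side1.png',s)
cv2.imwrite('pics/h3.png',cv2.resize(s[75:225,220:385],None,fx=4,fy=4,interpolation=cv2.INTER_CUBIC))
o=manip.observe();print(o['ee_pos'],o['ee_rot'],o['force'])
```

```text
[ 0.36750309 -0.28899048  0.12421259] [ 3.12516341e+00 -3.13323715e-01 -4.42716538e-04] [-0.71651384 -0.38445995 -0.24556645]
```

View pics/h3.png

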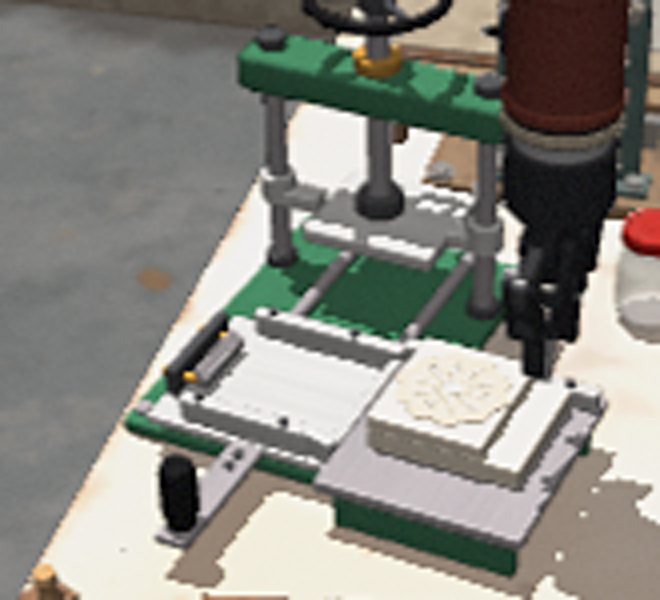

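The mould now lies along the fence. Its shoulder runs from (487,455) towards (530,380) in this crop, and the carriage stays in line.

Run:
```python
from e import *
import e
e.G['side']=cv2.GaussianBlur(cv2.cvtColor(cv2.imread('pics/side1.png'),cv2.COLOR_BGR2GRAY),(0,0),.7).astype(np.float32)
S=lambda x,y:(220+(x+.5)/4-.5,75+(y+.5)/4-.5)
edge('side',S(487,455),S(528,382),.076,l='shoulder')
edge('side',S(370,419),S(483,453),.076,l='mould left top')
edge('side',S(372,455),S(515,487),.046,l='mould left bot')
edge('side',S(318,484),S(515,545),.046,l='shelf left')
edge('side',S(515,545),S(565,465),.046,l='shelf near')
edge('side',S(325,462),S(365,410),.046,l='shelf far')
edge('side',S(185,398),S(330,445),.054,l='cheekL')
```

```text
shoulder      side  yaw -0.195 res 0.23 A [ 0.3989 -0.2395] B [ 0.3822 -0.324 ] len 0.086
mould left topside  yaw -0.182 res 0.16 A [ 0.4871 -0.2606] B [ 0.4019 -0.2449] len 0.087
mould left botside  yaw -0.183 res 0.18 A [ 0.4853 -0.2589] B [ 0.3791 -0.2393] len 0.108
shelf left    side  yaw -0.186 res 0.25 A [ 0.5139 -0.2172] B [ 0.3673 -0.1896] len 0.149
shelf near    side  yaw -0.116 res 0.40 A [ 0.3645 -0.1847] B [ 0.3535 -0.2794] len 0.095
shelf far     side  yaw -0.282 res 0.29 A [ 0.5211 -0.2456] B [ 0.5036 -0.3059] len 0.063
cheekL        side  yaw -0.184 res 0.24 A [ 0.6316 -0.2744] B [ 0.5146 -0.2527] len 0.119
```

{"op": "drive_tool", "data": {
  "offset": [
    [-0.002, -0.001, -0.02],
    [0, 0, -0.025],
    [0, 0, -0.0125],
    [0, 0, 0]
  ],
  "twist": [0.0083, 0, 0, 0]
}}

```text
t: 11.12
ee_pos: [0.3652, -0.2891, 0.066]
ee_rot: [-3.129, 0.271, 0.003]
force: [-0.0, -0.4, 0.1]
opening: 0.0426
grasp_force: 0.0
```

{"op": "drive_tool", "data": {
  "offset": [
    [0.0039, -0.0007, 0],
    [0.0039, -0.0007, 0],
    [0.0039, -0.0007, 0],
    [0.0039, -0.0007, 0]
  ],
  "twist": [0, 0, 0, 0]
}}

```text
t: 11.62
ee_pos: [0.3819, -0.2927, 0.0671]
ee_rot: [3.129, -0.272, 0.001]
force: [1.2, 0.3, -0.0]
opening: 0.0429
grasp_force: 0.0
```

{"op": "drive_tool", "data": {
  "offset": [
    [0.0049, -0.0009, 0],
    [0.0049, -0.0009, 0],
    [0.0049, -0.0009, 0],
    [0.0049, -0.0009, 0]
  ],
  "twist": [-0.007, 0, 0, 0]
}}

```text
t: 12.12
ee_pos: [0.4007, -0.2959, 0.0667]
ee_rot: [-3.128, 0.29, 0.002]
force: [-4.8, 1.3, 2.8]
opening: 0.0427
grasp_force: 2.4
```

{"op": "drive_tool", "data": {
  "offset": [
    [0.0059, -0.0011, 0],
    [0.0059, -0.0011, 0],
    [0.0059, -0.0011, 0],
    [0.0059, -0.0011, 0]
  ],
  "twist": [0, 0, 0, 0]
}}

```text
t: 12.62
ee_pos: [0.425, -0.3004, 0.0667]
ee_rot: [-3.128, 0.29, 0.0]
force: [-4.8, 1.2, 2.3]
opening: 0.0428
grasp_force: 2.0
```

Run:
```python
from h import *
for z in(.05,.055,.06,.065): 
  p=proj('side',[[.465,-.182,z],[.410,-.172,z]]); print(z,[((u-220)*4,(v-75)*4) for u,v in p])
```

```text
0.05 [(np.float64(371.7958530152555), np.float64(520.2233559225726)), (np.float64(447.2563071366053), np.float64(542.4539249037698))]
0.055 [(np.float64(371.70901684032583), np.float64(514.6846551356069)), (np.float64(447.35003095038405), np.float64(536.8947947353029))]
0.06 [(np.float64(371.6217722820229), np.float64(509.11957008882916)), (np.float64(447.4441876500241), np.float64(531.3088064706217))]
0.065 [(np.float64(371.5341165389184), np.float64(503.5279172836308)), (np.float64(447.53878014247744), np.float64(525.6957705394396))]
```

{"op": "drive_tool", "data": {
  "offset": [
    [0.0059, -0.0011, 0],
    [0.0059, -0.0011, 0],
    [0.0059, -0.0011, 0]
  ],
  "twist": [0, 0, 0]
}}

```text
t: 13.0
ee_pos: [0.4427, -0.3038, 0.0667]
ee_rot: [-3.128, 0.29, 0.0]
force: [-2.7, 1.1, 1.2]
opening: 0.0426
grasp_force: 1.8
```

{"op": "drive_tool", "data": {
  "offset": [
    [0.003, -0.0006, 0.004],
    [0.0049, -0.0009, 0],
    [0.0049, -0.0009, 0]
  ],
  "twist": [0, 0, 0]
}}

```text
t: 13.38
ee_pos: [0.4555, -0.3063, 0.0709]
ee_rot: [3.128, -0.29, 0.001]
force: [-1.7, 0.0, -0.7]
opening: 0.0427
grasp_force: 1.2
```

{"op": "drive_tool", "data": {
  "offset": [
    [0.0049, -0.0009, 0],
    [0.0049, -0.0009, 0],
    [0.0049, -0.0009, 0]
  ],
  "twist": [0, 0, 0]
}}

```text
t: 13.75
ee_pos: [0.4702, -0.3091, 0.0711]
ee_rot: [3.128, -0.29, 0.0]
force: [-3.1, 1.2, 4.2]
opening: 0.0429
grasp_force: 1.9
```

{"op": "drive_tool", "data": {
  "offset": [
    [0.0049, -0.0009, 0],
    [0.0049, -0.0009, 0]
  ],
  "twist": [0, 0]
}}

```text
t: 14.0
ee_pos: [0.4797, -0.3105, 0.0704]
ee_rot: [-3.128, 0.29, 0.001]
force: [-1.1, 0.3, -0.1]
opening: 0.0427
grasp_force: 0.8
```

{"op": "drive_tool", "data": {
  "offset": [
    [0.0049, -0.0009, 0],
    [0.0049, -0.0009, -0.001],
    [0.0049, -0.0009, -0.001]
  ],
  "twist": [0, 0, 0]
}}

```text
t: 14.38
ee_pos: [0.4945, -0.3134, 0.0687]
ee_rot: [-3.128, 0.29, 0.0]
force: [-2.1, -0.3, -0.4]
opening: 0.0427
grasp_force: 1.3
```

{"op": "drive_tool", "data": {
  "offset": [
    [0.0049, -0.0009, -0.001],
    [0.0049, -0.0009, -0.001]
  ],
  "twist": [0, 0]
}}

```text
t: 14.62
ee_pos: [0.5044, -0.3154, 0.0671]
ee_rot: [3.128, -0.29, -0.0]
force: [-4.9, 0.8, 4.4]
opening: 0.0428
grasp_force: 2.5
```

{"op": "drive_tool", "data": {
  "offset": [
    [0.0049, -0.0009, -0.001],
    [0.003, -0.0006, -0.001]
  ],
  "twist": [0, 0]
}}

```text
t: 14.88
ee_pos: [0.5124, -0.3169, 0.0651]
ee_rot: [3.128, -0.29, 0.0]
force: [-5.1, 1.1, 4.5]
opening: 0.0429
grasp_force: 2.6
```

{"op": "drive_tool", "data": {
  "offset": [
    [0.003, -0.0006, 0],
    [0.003, -0.0006, 0]
  ],
  "twist": [0, 0]
}}

```text
t: 15.12
ee_pos: [0.5181, -0.3178, 0.0646]
ee_rot: [-3.128, 0.29, 0.0]
force: [-3.0, 0.1, 0.7]
opening: 0.0427
grasp_force: 1.7
```

{"op": "drive_tool", "data": {
  "offset": [
    [0.003, -0.0006, 0],
    [0, 0, 0]
  ],
  "twist": [0, 0]
}}

```text
t: 15.38
ee_pos: [0.5214, -0.3184, 0.0645]
ee_rot: [-3.128, 0.29, -0.001]
force: [-0.0, 0.4, -0.4]
opening: 0.0428
grasp_force: 0.2
```

{"op": "drive_tool", "data": {
  "offset": [
    [0.003, -0.0006, 0],
    [0, 0, 0]
  ],
  "twist": [0, 0]
}}

```text
t: 15.62
ee_pos: [0.5243, -0.319, 0.0647]
ee_rot: [-3.128, 0.29, -0.0]
force: [-1.2, 1.0, -1.5]
opening: 0.0425
grasp_force: 0.5
```

{"op": "drive_tool", "data": {
  "offset": [
    [0.002, -0.0004, 0],
    [0, 0, 0]
  ],
  "twist": [0, 0]
}}

```text
t: 15.88
ee_pos: [0.5258, -0.3193, 0.0646]
ee_rot: [-3.128, 0.29, 0.001]
force: [-2.2, 1.0, -0.8]
opening: 0.0427
grasp_force: 1.2
```

{"op": "drive_tool", "data": {
  "offset": [
    [0.002, -0.0004, 0],
    [0, 0, 0]
  ],
  "twist": [0, 0]
}}

```text
t: 16.12
ee_pos: [0.5265, -0.3194, 0.0644]
ee_rot: [-3.127, 0.289, 0.006]
force: [-8.3, 1.6, 2.3]
opening: 0.0425
grasp_force: 4.1
```

{"op": "drive_tool", "data": {
  "offset": [
    [0.002, -0.0004, 0],
    [0, 0, 0]
  ],
  "twist": [0, 0]
}}

```text
t: 16.38
ee_pos: [0.5281, -0.3197, 0.0643]
ee_rot: [-3.127, 0.29, 0.007]
force: [-8.6, 1.5, 2.8]
opening: 0.0422
grasp_force: 4.8
```

{"op": "drive_tool", "data": {
  "offset": [
    [0.002, -0.0004, 0],
    [0, 0, 0]
  ],
  "twist": [0, 0]
}}

```text
t: 16.62
ee_pos: [0.5296, -0.3199, 0.0638]
ee_rot: [-3.126, 0.29, 0.009]
force: [-9.5, 1.5, 0.7]
opening: 0.0426
grasp_force: 4.6
```

{"op": "drive_tool", "data": {
  "offset": [
    [0.0015, -0.0003, 0],
    [0, 0, 0]
  ],
  "twist": [0, 0]
}}

```text
t: 16.88
ee_pos: [0.5305, -0.32, 0.0634]
ee_rot: [-3.126, 0.29, 0.011]
force: [-10.9, 2.1, 0.2]
opening: 0.0427
grasp_force: 5.3
```

{"op": "drive_tool", "data": {
  "offset": [
    [0.0015, -0.0003, 0],
    [0, 0, -0.002],
    [0, 0, 0]
  ],
  "twist": [0, 0, 0]
}}

```text
t: 17.25
ee_pos: [0.5314, -0.3201, 0.0609]
ee_rot: [-3.125, 0.29, 0.013]
force: [-10.9, 2.2, 1.0]
opening: 0.0424
grasp_force: 6.1
```

{"op": "drive_tool", "data": {
  "offset": [
    [0, 0, -0.002],
    [0, 0, 0]
  ],
  "twist": [0, 0]
}}

```text
t: 17.5
ee_pos: [0.5309, -0.32, 0.0587]
ee_rot: [-3.125, 0.29, 0.014]
force: [-13.3, 1.7, 0.5]
opening: 0.0427
grasp_force: 6.7
```

{"op": "drive_tool", "data": {
  "offset": [
    [0, 0, -0.002],
    [0, 0, 0]
  ],
  "twist": [0, 0]
}}

```text
t: 17.75
ee_pos: [0.5306, -0.3199, 0.0566]
ee_rot: [-3.125, 0.29, 0.015]
force: [-14.0, 1.8, 0.4]
opening: 0.0425
grasp_force: 7.0
```

{"op": "drive_tool", "data": {
  "offset": [
    [0, 0, -0.002],
    [0, 0, 0]
  ],
  "twist": [0, 0]
}}

```text
t: 18.0
ee_pos: [0.5308, -0.32, 0.0559]
ee_rot: [-3.125, 0.289, 0.015]
force: [-17.2, 5.1, 8.6]
opening: 0.0428
grasp_force: 8.8
```

{"op": "drive_tool", "data": {
  "offset": [
    [0, 0, -0.002],
    [0, 0, 0]
  ],
  "twist": [0, 0]
}}

```text
t: 18.25
ee_pos: [0.5306, -0.3205, 0.0546]
ee_rot: [-3.126, 0.29, 0.015]
force: [-19.1, 3.9, 11.9]
opening: 0.0426
grasp_force: 10.1
```

{"op": "drive_tool", "data": {
  "offset": [
    [0, 0, -0.002],
    [0, 0, 0]
  ],
  "twist": [0, 0]
}}

```text
t: 18.5
ee_pos: [0.5306, -0.3208, 0.053]
ee_rot: [-3.126, 0.29, 0.015]
force: [-21.3, 3.7, 13.5]
opening: 0.0426
grasp_force: 10.7
```

Run:
```python
from h import *
s=manip.read_camera('side');cv2.imwrite('pics/side2.png',s)
cv2.imwrite('pics/h4.png',cv2.resize(s[90:205,240:370],None,fx=5.2,fy=5.2,interpolation=cv2.INTER_CUBIC))
o=manip.observe();print(o['ee_pos'],o['ee_rot'],o['force'])
```

```text
[ 0.53055868 -0.32080634  0.05298889] [-3.12638711  0.28975853  0.01509479] [-20.66215533   2.52945585  13.66671447]
```

View pics/h4.png

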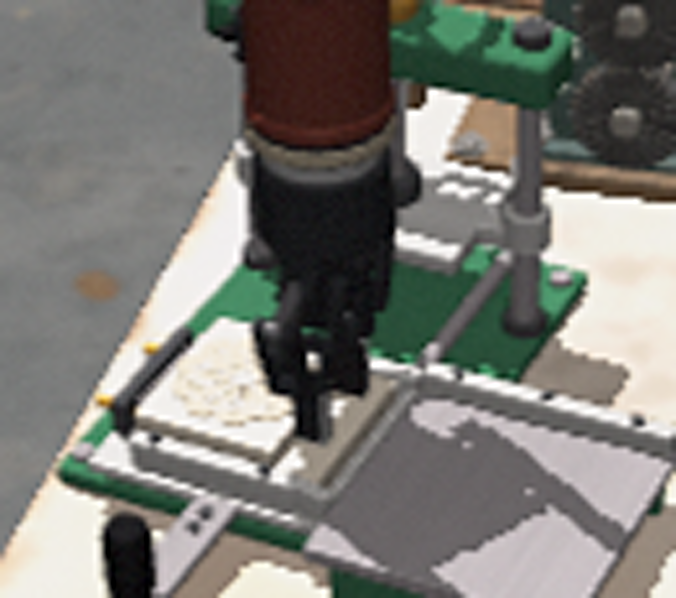

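The mould is in the pocket with its step end (about (345,440) in the crop) at the near wall, and it's still sinking slightly under the fingers.

{"op": "drive_tool", "data": {
  "offset": [
    [0, 0, -0.0015],
    [0, 0, 0]
  ],
  "twist": [0, 0]
}}

```text
t: 18.8
ee_pos: [0.5305, -0.321, 0.0516]
ee_rot: [-3.127, 0.29, 0.015]
force: [-21.7, 2.8, 14.1]
opening: 0.0424
grasp_force: 11.0
```

{"op": "drive_tool", "data": {
  "offset": [
    [0, 0, -0.0015],
    [0, 0, 0]
  ],
  "twist": [0, 0]
}}

```text
t: 19.05
ee_pos: [0.5305, -0.3211, 0.0502]
ee_rot: [-3.127, 0.29, 0.015]
force: [-22.0, 2.8, 14.9]
opening: 0.043
grasp_force: 12.2
```

{"op": "drive_tool", "data": {
  "offset": [
    [0, 0, -0.0015],
    [0, 0, 0]
  ],
  "twist": [0, 0]
}}

```text
t: 19.3
ee_pos: [0.5305, -0.3212, 0.0501]
ee_rot: [-3.127, 0.29, 0.016]
force: [-25.8, 5.8, 24.6]
opening: 0.0426
grasp_force: 16.4
```

{"op": "drive_tool", "data": {
  "offset": [
    [0, 0, -0.0015],
    [0, 0, 0]
  ],
  "twist": [0, 0]
}}

```text
t: 19.55
ee_pos: [0.5304, -0.3216, 0.0501]
ee_rot: [-3.127, 0.29, 0.016]
force: [-30.8, 7.8, 33.3]
opening: 0.0425
grasp_force: 21.1
```

{"op": "drive_tool", "data": {
  "offset": [
    [-0.001, 0.0002, 0.003]
  ],
  "twist": [0]
}}

```text
t: 19.68
ee_pos: [0.5305, -0.3212, 0.0504]
ee_rot: [-3.128, 0.291, 0.011]
force: [-10.4, 0.2, -0.4]
opening: 0.0428
grasp_force: 5.5
```

{"op": "drive_tool", "data": {
  "offset": [
    [-0.002, 0.0004, 0],
    [-0.002, 0.0004, 0]
  ],
  "twist": [0, 0]
}}

```text
t: 19.92
ee_pos: [0.5298, -0.3209, 0.0503]
ee_rot: [3.127, -0.29, 0.001]
force: [-3.0, -1.3, 1.6]
opening: 0.0427
grasp_force: 1.3
```

Draw back well clear of the shoulder, then lift and look.

{"op": "drive_tool", "data": {
  "offset": [
    [-0.004, 0.0007, 0],
    [-0.004, 0.0007, 0],
    [0, 0, 0],
    [0, 0, 0.01],
    [0, 0, 0.03],
    [-0.03, 0.006, 0.05],
    [-0.05, 0.01, 0],
    [-0.05, 0.02, 0]
  ],
  "twist": [0, 0, 0, 0, 0, 0, 0, 0]
}}

```text
t: 20.92
ee_pos: [0.3916, -0.2834, 0.1415]
ee_rot: [3.126, -0.289, 0.004]
force: [-1.0, 0.2, 0.7]
opening: 0.043
grasp_force: 0.0
```

Run:
```python
from h import *
s=manip.read_camera('side');cv2.imwrite('pics/side3.png',s)
t=manip.read_camera('top');cv2.imwrite('pics/top3.png',t)
cv2.imwrite('pics/h5.png',cv2.resize(s[110:205,240:350],None,fx=6,fy=6,interpolation=cv2.INTER_CUBIC))
o=manip.observe();print(o['ee_pos'],o['ee_rot'],o['force'])
```

```text
[ 0.38723407 -0.27945217  0.13824272] [-3.1247322   0.29062584  0.0071934 ] [ 0.56021603  0.38199381 -0.63559971]
```

View pics/h5.png

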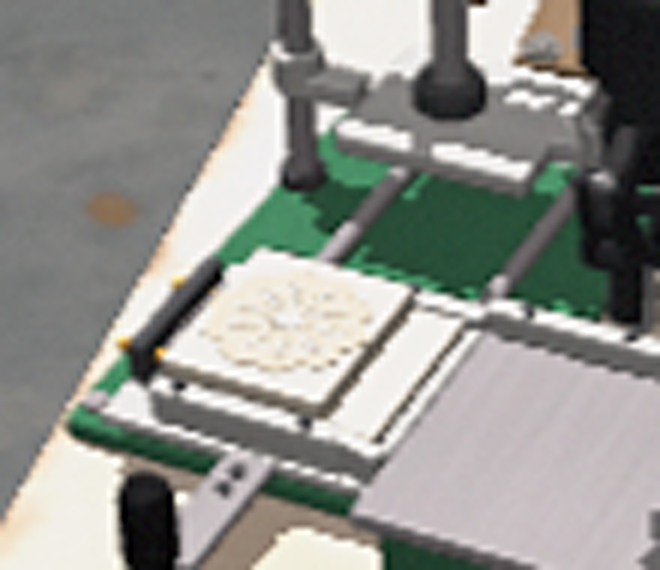

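Run:
```python
from e import *
import e
e.G['side']=cv2.GaussianBlur(cv2.cvtColor(cv2.imread('pics/side3.png'),cv2.COLOR_BGR2GRAY),(0,0),.6).astype(np.float32)
S=lambda x,y:(240+(x+.5)/6-.5,110+(y+.5)/6-.5)
for l,p,z in [('FL',(162,363),.064),('SL',(320,415),.064),('SR',(412,297),.064),('FR',(262,252),.064),('EL',(374,440),.052),('ER',(468,325),.052),('handle',(147,487),.088)]: P(l,'side',S(*p),z)
edge('side',S(162,363),S(318,413),.064,l='left top');edge('side',S(322,412),S(410,302),.064,l='shoulder top')
edge('side',S(270,253),S(405,292),.064,l='right top')
edge('side',S(165,347),S(262,252),.064,l='far top')
edge('side',S(155,400),S(300,445),.054,l='cheek')
```

```text
FL side [ 0.6315 -0.285   0.064 ]
SL side [ 0.5451 -0.2637  0.064 ]
SR side [ 0.5271 -0.3666  0.064 ]
FR side [ 0.6117 -0.3865  0.064 ]
EL side [ 0.5193 -0.2658  0.052 ]
ER side [ 0.4981 -0.3661  0.052 ]
handle side [ 0.5968 -0.1656  0.088 ]
left top      side  yaw -0.179 res 0.16 A [ 0.6319 -0.2873] B [ 0.5473 -0.272 ] len 0.086
shoulder top  side  yaw -0.187 res 0.20 A [ 0.541  -0.2632] B [ 0.5229 -0.3589] len 0.097
right top     side  yaw -0.184 res 0.12 A [ 0.608  -0.3901] B [ 0.5322 -0.376 ] len 0.077
far top       side  yaw -0.133 res 0.27 A [ 0.6327 -0.2966] B [ 0.6199 -0.3928] len 0.097
cheek         side  yaw -0.207 res 0.18 A [ 0.6313 -0.2759] B [ 0.5526 -0.2593] len 0.080
```

The mould reads flat and square: its corners at z = 64 and 52 mm match the seated pose to within about 2–3 mm, and the yaw is −0.18. Next is the handle.

{"op": "drive_tool", "data": {
  "offset": [
    [0.042, 0.0235, 0],
    [0.042, 0.0235, 0],
    [0.042, 0.0235, 0],
    [0.042, 0.0235, 0],
    [0.042, 0.0235, 0],
    [0, 0, 0]
  ],
  "twist": [0, 0, 0, 0, 0, 0],
  "fingers": 0.75
}}

```text
t: 21.78
ee_pos: [0.6049, -0.1633, 0.1403]
ee_rot: [-3.128, 0.284, -0.003]
force: [-1.1, 0.2, -0.2]
opening: 0.0643
grasp_force: 0.0
```

{"op": "drive_tool", "data": {
  "offset": [
    [-0.007, 0, -0.02],
    [0, 0, -0.03],
    [0, 0, -0.02],
    [0, 0, -0.009],
    [0, 0, 0]
  ],
  "twist": [0, 0, 0, 0, 0]
}}

```text
t: 22.4
ee_pos: [0.5947, -0.1655, 0.0605]
ee_rot: [-3.128, 0.29, 0.001]
force: [0.5, -0.5, 0.1]
opening: 0.0643
grasp_force: 0.0
```

{"op": "drive_tool", "data": {
  "offset": [
    [0, 0, 0],
    [0, 0, 0],
    [-0.0007, -0.004, 0]
  ],
  "twist": [0, 0, 0],
  "fingers": 0.5
}}

```text
t: 22.78
ee_pos: [0.5947, -0.1694, 0.0615]
ee_rot: [3.128, -0.289, 0.002]
force: [-0.7, 0.5, -0.7]
opening: 0.0428
grasp_force: 0.0
```

{"op": "drive_tool", "data": {
  "offset": [
    [-0.0006, -0.003, 0],
    [-0.0006, -0.003, 0],
    [-0.0004, -0.002, 0]
  ],
  "twist": [0, 0, 0]
}}

```text
t: 23.15
ee_pos: [0.594, -0.1726, 0.0612]
ee_rot: [-3.12, 0.289, -0.002]
force: [6.3, 21.5, 4.3]
opening: 0.0429
grasp_force: 10.9
```

{"op": "drive_tool", "data": {
  "offset": [
    [-0.0004, -0.002, 0],
    [-0.0004, -0.002, 0],
    [-0.0004, -0.002, 0]
  ],
  "twist": [0, 0, 0]
}}

```text
t: 23.52
ee_pos: [0.592, -0.183, 0.0613]
ee_rot: [-3.128, 0.289, -0.002]
force: [0.4, 0.8, -0.8]
opening: 0.043
grasp_force: 0.3
```

{"op": "drive_tool", "data": {
  "offset": [
    [-0.0008, -0.004, 0],
    [-0.0008, -0.004, 0]
  ],
  "twist": [0, 0]
}}

```text
t: 23.78
ee_pos: [0.5899, -0.1919, 0.0609]
ee_rot: [3.128, -0.29, 0.0]
force: [0.6, 2.0, 1.4]
opening: 0.0424
grasp_force: 0.8
```

{"op": "drive_tool", "data": {
  "offset": [
    [-0.0011, -0.0059, 0],
    [-0.0015, -0.0079, 0],
    [-0.0015, -0.0079, 0],
    [-0.0015, -0.0079, 0],
    [-0.0015, -0.0079, 0],
    [-0.0015, -0.0079, 0],
    [-0.0015, -0.0079, 0],
    [-0.0015, -0.0079, 0],
    [-0.0015, -0.0079, 0],
    [-0.0015, -0.0079, 0],
    [-0.0015, -0.0079, 0],
    [-0.0011, -0.0059, 0]
  ],
  "twist": [0, 0, 0, 0, 0, 0, 0, 0, 0, 0, 0, 0]
}}

```text
t: 25.28
ee_pos: [0.5725, -0.2827, 0.0607]
ee_rot: [3.128, -0.29, -0.0]
force: [1.0, 2.9, 1.8]
opening: 0.0429
grasp_force: 0.8
```

{"op": "drive_tool", "data": {
  "offset": [
    [-0.0011, -0.0059, 0],
    [-0.0011, -0.0059, 0],
    [-0.0011, -0.0059, 0],
    [-0.0011, -0.0059, 0],
    [-0.0008, -0.0039, 0]
  ],
  "twist": [0, 0, 0, 0, 0]
}}

```text
t: 25.9
ee_pos: [0.5673, -0.31, 0.0607]
ee_rot: [-3.128, 0.29, 0.0]
force: [1.0, 3.2, 0.6]
opening: 0.0427
grasp_force: 0.8
```

{"op": "drive_tool", "data": {
  "offset": [
    [-0.0008, -0.0039, 0],
    [-0.0008, -0.0039, 0],
    [-0.0008, -0.0039, 0],
    [-0.0008, -0.0039, 0],
    [-0.0006, -0.003, 0]
  ],
  "twist": [0, 0, 0, 0, 0]
}}

```text
t: 26.52
ee_pos: [0.5637, -0.3285, 0.0607]
ee_rot: [3.128, -0.29, 0.0]
force: [1.7, 1.6, -0.2]
opening: 0.0429
grasp_force: 0.8
```

{"op": "drive_tool", "data": {
  "offset": [
    [-0.0006, -0.003, 0],
    [-0.0006, -0.003, 0]
  ],
  "twist": [0, 0]
}}

```text
t: 26.78
ee_pos: [0.5627, -0.3333, 0.0607]
ee_rot: [-3.126, 0.29, -0.0]
force: [2.8, 10.1, 1.6]
opening: 0.0432
grasp_force: 5.1
```

{"op": "drive_tool", "data": {
  "offset": [
    [-0.0006, -0.003, 0],
    [-0.0004, -0.002, 0]
  ],
  "twist": [0, 0]
}}

```text
t: 27.02
ee_pos: [0.5626, -0.3342, 0.0606]
ee_rot: [-3.12, 0.288, 0.0]
force: [4.9, 20.7, 6.1]
opening: 0.0424
grasp_force: 10.9
```

{"op": "drive_tool", "data": {
  "offset": [
    [-0.0004, -0.002, 0],
    [0, 0, 0]
  ],
  "twist": [0, 0]
}}

```text
t: 27.28
ee_pos: [0.5619, -0.3381, 0.0607]
ee_rot: [-3.124, 0.287, 0.0]
force: [2.9, 9.0, 1.5]
opening: 0.0424
grasp_force: 4.6
```

{"op": "drive_tool", "data": {
  "offset": [
    [-0.0004, -0.002, 0],
    [0, 0, 0]
  ],
  "twist": [0, 0]
}}

```text
t: 27.52
ee_pos: [0.5609, -0.3431, 0.0608]
ee_rot: [3.128, -0.289, 0.0]
force: [1.1, 1.8, -0.2]
opening: 0.0425
grasp_force: 0.9
```

Past the detent; now follow through to the stop.

{"op": "drive_tool", "data": {
  "offset": [
    [-0.0004, -0.002, 0],
    [-0.0004, -0.002, 0],
    [0, 0, 0]
  ],
  "twist": [0, 0, 0]
}}

```text
t: 27.9
ee_pos: [0.56, -0.3467, 0.0608]
ee_rot: [-3.127, 0.29, 0.0]
force: [2.6, 3.9, 1.4]
opening: 0.0425
grasp_force: 2.5
```

{"op": "drive_tool", "data": {
  "offset": [
    [-0.0004, -0.002, 0],
    [0, 0, 0]
  ],
  "twist": [0, 0]
}}

```text
t: 28.15
ee_pos: [0.5599, -0.3468, 0.0607]
ee_rot: [-3.124, 0.289, 0.0]
force: [2.7, 9.7, 2.9]
opening: 0.0429
grasp_force: 5.4
```

{"op": "drive_tool", "data": {
  "offset": [
    [-0.0004, -0.002, 0],
    [0, 0, 0]
  ],
  "twist": [0, 0]
}}

```text
t: 28.4
ee_pos: [0.5599, -0.3469, 0.0606]
ee_rot: [-3.121, 0.288, 0.001]
force: [3.4, 15.9, 5.9]
opening: 0.0423
grasp_force: 8.3
```

{"op": "drive_tool", "data": {
  "offset": [
    [0.001, 0.006, 0],
    [0.001, 0.006, 0],
    [0, 0, 0],
    [0, 0, 0.03],
    [0, 0, 0.04],
    [0, 0.03, 0.03],
    [-0.02, 0.05, 0],
    [-0.03, 0.05, 0],
    [-0.03, 0.05, 0],
    [0, 0, 0],
    [0, 0, 0]
  ],
  "twist": [0, 0, 0, 0, 0, 0, 0, 0, 0, 0, 0]
}}

```text
t: 29.78
ee_pos: [0.4817, -0.1601, 0.1616]
ee_rot: [3.127, -0.289, 0.003]
force: [0.7, -1.1, -0.2]
opening: 0.0426
grasp_force: 0.0
```

Run:
```python
from h import *
s=manip.read_camera('side');cv2.imwrite('pics/side4.png',s)
t=manip.read_camera('top')
cv2.imwrite('pics/h6.png',np.hstack([cv2.resize(s[80:210,240:350],None,fx=4,fy=4,interpolation=cv2.INTER_CUBIC),cv2.resize(t[120:250,340:425],None,fx=4,fy=4,interpolation=cv2.INTER_CUBIC)]))
o=manip.observe();print(o['ee_pos'],o['force'])
```

```text
[ 0.48203001 -0.16065225  0.16148042] [0.32501132 0.71516323 0.42864105]
```

View pics/h6.png

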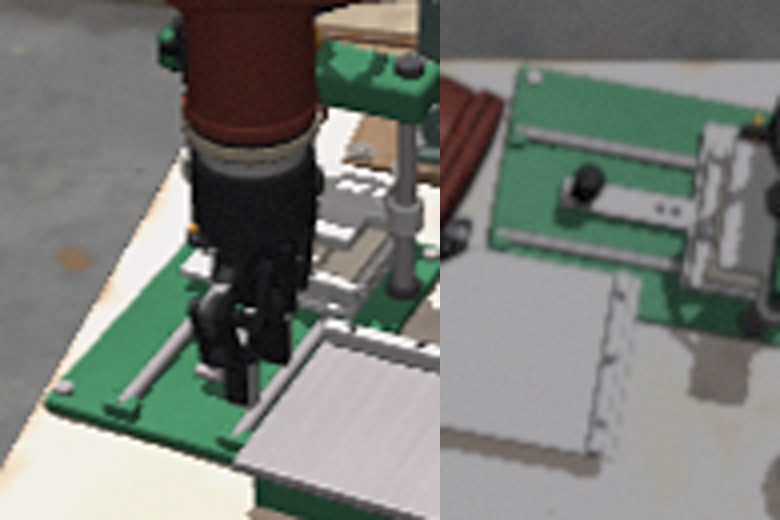

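The carriage is under the press with the mould in its pocket. The handle is at about (588,180) in the top crop and the hand is clear, so I'll hand in.

```bash
python3 -c "
from h import *
print(plane('top',[(376.5,164.5)],.088)); print(manip.job_done())"
```

```text
[[ 0.56114426 -0.33740499  0.088     ]]
the job is handed in; nothing more can be done
None
```

The mould is seated in the carriage, the carriage is at the stop under the press past its detent, the hand is clear, and the job is handed in (no verdict was shown); while I pressed the mould down, the wrist force briefly reached about 46 N, so the 45 N limit on the mould may have been exceeded.

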